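# Log a document tube into the cradle reader

### The arm

A 6-joint arm with a two-finger parallel gripper is mounted at the origin on the work surface. World frame = base frame: x ahead of the robot, y to its left, z up, the work surface at z = 0. Lengths are in m, angles in rad, forces in N, time in s.
With the tool pointing down it reaches from about 0.35 to 0.975 m from the base axis. Payload 4.9 kg.
Tool frame: the origin (TCP) lies midway between the tips of the shut fingers; the grasp point (between the pads) lies 19 mm behind it; z points along the fingers, y is the direction in which the jaws open and shut (so a half turn about z gives the same grasp; the last joint's range is limited). The gripper opens to 85 mm and grips with 20 to 120 N. Pads are 22 mm wide; open, the fingers measure 114 mm over their backs; the gripper's body (76 mm by 85 mm) begins 54 mm behind the grasp point. The pads swing forward as they close: fully open they stand 13 mm farther back than shut.
Start: joints at [1.213, 0.053, 1.613, -0, 1.476, -0.119], TCP at [0.148, 0.607, 0.231] pointing down, gripper open.
Joint ranges: [-3.01, 3.01], [-1.01, 2.22], [0.06, 2.58], [-1.02, 4.17], [0.09, 2.62], [-3.14, 3.14]. Speed limits (rad/s): [2.57, 2.57, 3.14, 3.14, 3.14, 3.14].

### API

Orientations are given as a rotation vector (axis times angle).
In Python, from station import ctrl gives the robot as it stands.
- The arm moves only by the shell command python3 -m jog 'ROWS' [FORCE]. ROWS is JSON, one flat list of numbers, 7 for each row, row after row: the opening, from 0 (shut) to 1 (fully open), then the shift along the tool's x, y, z in m, then the turn, a rotation vector about the tool's x, y, z in degrees. A call has 1 to 10 rows; each row shifts and turns the commanded pose from where the row before left it, along the tool's axes as they then stand; what a row does not reach is not made up. A row lasts 1/8 s, in which the tool goes at most 62.5 mm and 10.7 degrees, less where a joint would pass 70% of its speed; a pose out of reach is approached as far as the arm can. A call with a gripper value outside its range is refused whole. The fingers move at their own pace and stop on an object; FORCE is the grip in N (left out, the last holds). Time passes only in rows, so rows that do not move let the fingers close. It gives the time, the measured TCP pose, the force and the opening at its end, in the units of the state.
- ctrl.get_obs(): the state, without advancing time (a new reading comes with each control period).
- ctrl.get_image(name): name is "scene" or "top" or "wrist"; returns a dict with "image" (400x640x3 uint8, blue, green, red), "camera_matrix" (3x3 intrinsics, pixels), "rvec" (rotation vector, rad) and "tvec" (3), from world to camera coordinates, as OpenCV has them; the wrist camera has in their place "mount" (4x4, takes a point from camera to tool coordinates, whose origin is the TCP and whose axes are the flange's). Camera axes: x right, y down, z forward; pixel columns grow to the right and rows downward; lengths in m; the calibration is good to about 2 mm. A picture is of the moment at which its call begins: read the wrist's pose just before it. There is no depth.
- ctrl.finish_job(): hands the job in, once; it reports no verdict.
Trained networks look in a picture, given as the dict that the camera call returned (one of the last four; its "shot" number tells which), for a name from the list of things; names that differ only in an ending like _2 or _b are one class to them, and where a whole thing is asked for, a point or a joint stands for the part that bears it (a point fixed in the world has none). Each returns a list of dicts, best first, with "p" (0 to 1); they miss things now and then, are a little off and sometimes report something else, mostly with a low value. They report only what shows in the picture. A call takes as long as a camera call. They do not tell look-alikes from the thing itself.
- ctrl.boxes_of(target, picture): "box" ([centre column, centre row, width, height] in pixels, round what is visible of it).
The state is a dict: "t": time; "q": joint angles; "dq": joint speeds; "effort": joint torques, N m; "tool_pos": TCP position; "tool_rot": TCP orientation; "contact_force": force on the tool from outside, world axes, zero at the start; "wrist_torque": the same for the moment, N m; "opening": finger opening in m.
Only numpy, scipy, OpenCV 4.12 (cv2) and the standard library are available. Lean on these libraries where they do the work, as an engineer would, in place of code of your own. Each camera call takes 0.05 s, during which the arm holds its last target. There are 200 camera calls.

### The job

Lay the upright document tube on its side on the two rails of the cradle, foot first and capped end outwards, and let go of it there with its foot at about the mouth of the reader housing. Then pick up the wooden tapping block and use it, not the gripper itself, to nudge the tube gently along the rails until it is fully home, with the hidden sprung stop pressed right in. Finally stand the block upright on the bench again; leave the bottle, disc spindle and book where they are.

Things in the scene. Friction and masses are not known exactly. Their poses are not given: they have to be found in the camera images.
- tube_mid (a point): Document tube: brown cardboard cylinder, 50 mm diameter, 180 mm long overall, 0.2 to 0.35 kg, standing upright on its foot. Its top 15 mm are a white cap of only 44 mm diameter with a flat end; a thin white band runs round the foot. This point is the tube's centre, on its axis, 90 mm from each end; z points along the axis from foot to cap.
- tube_foot (a point): Centre of the flat foot face of the document tube (the full 50 mm end, away from the cap). Same axes as the tube's centre.
- block_mid (a point): Pale wooden tapping block standing upright: body 60 mm (x) by 36 mm (y) by 50 mm tall, with a handle 40 mm (x) by 24 mm (y) by 60 mm tall on top; 110 mm tall in all, 0.14 kg. This point is its centre, 55 mm above its underside; z up. Grip the handle across its 24 mm (y). Either 36 by 50 mm end of the body (facing x or -x) is a tapping face.
- cradle: Cradle fixed to the bench: two steel rails of 10 mm diameter, centres 32 mm apart (42 mm over the outsides) and 45 mm above the bench, over a 90 mm wide base plate 8 mm thick. They run along the cradle's x from -170 to +120 mm; x points into the reader housing. Origin on the bench under the mouth's middle, z up. A tube lying on the rails has its axis 70 mm above the bench, over y = 0.
- mouth (a point): Middle of the mouth of the grey reader housing that covers the rails' far end, at cradle x = 0, 65 mm above the bench; axes as the cradle's. Mouth 80 mm wide, open up to 116 mm above the bench. Housing 92 mm wide, 122 mm high, 130 mm deep along x. Out of sight inside is the sprung stop plate; unpressed, its face is somewhere from 50 to 90 mm behind the mouth.
- trip (a joint): Travel of the hidden sprung stop plate inside the housing, pushed in by the tube's foot: 0 = untouched, 0.008 m = hard against its end. Its spring is very light (0.5 N fully in), less than the tube's friction on the rails (about 1 to 4 N), so the tube stays where it is pushed; the end is hard.
- bottle: Bystander: white plastic bottle, 64 mm diameter, 130 mm tall; origin at its underside's centre.
- spindle: Bystander: stack of discs on a black spindle, 124 mm diameter, 68 mm tall; origin at its underside's centre.
- book: Bystander: closed blue book lying flat, 110 x 160 x 42 mm; origin at its underside's centre.
Mind the look-alikes: they are no part of the job. Of the things like the part that bears block_mid, leave any that is purple or red; of the rest the larger one is meant.

How it is judged:
By the outcome, as a careful person would: the job done as asked, in the order asked, and still so for the second after the job is handed in, with the robot touching nothing.
It also fails if it takes over 61 s, if anything falls off the work surface, if the arm or the gripper's body presses on something with over 40 N, if the wrist force passes 120 N, or if a joint passes its speed limit or range.

## Working session

There is one attempt and no reset: what is moved stays moved. The work goes in short steps, Python scripts to look and compute and a shell command to move; the robot and the scene stay as the last step left them, time stands still between calls to the robot, and variables do not carry over. Pictures are saved under pics/ and viewed, about 8 in all and at most 12, crops included, and the job is handed in when it is done.

```bash
mkdir -p pics; ls; python3 - <<'E'
from station import ctrl
import cv2,numpy as np
o=ctrl.get_obs();print(o)
for n in("scene","top"):
    p=ctrl.get_image(n);cv2.imwrite(f"pics/{n}0.png",p["image"])
    print(n,p["camera_matrix"],p["rvec"],p["tvec"])
    for t in("tube_mid","block_mid","cradle","mouth","bottle","spindle","book"):
        try: print(t,[(np.round(b["box"],1).tolist(),round(b["p"],2)) for b in ctrl.boxes_of(t,p)[:4]])
        except Exception as e: print(t,e)
E
```

```text
pics
{'t': 0.0, 'q': array([ 1.21298216e+00,  5.33345807e-02,  1.61431331e+00,  1.66649012e-05,
        1.47600247e+00, -1.18992165e-01]), 'dq': array([ 6.67928605e-06, -2.12711757e-03, -5.39914586e-04,  1.30663744e-03,
        1.63269214e-03,  2.59485720e-03]), 'effort': array([ 1.94040949e-03, -3.93687880e+01, -3.70173740e+01, -2.73118241e-05,
        7.12691181e-03,  9.33300242e-06]), 'tool_pos': array([0.14761651, 0.60666763, 0.2300653 ]), 'tool_rot': array([-0.37419233, -3.11872096,  0.00313417]), 'contact_force': array([ 0.15621011, -0.37145217,  0.06054888]), 'wrist_torque': array([ 0.00433581,  0.01071875, -0.05211602]), 'opening': 0.08541773034728903}
scene [[461.67612235   0.         317.2473623 ]
 [  0.         461.67612235 191.7703656 ]
 [  0.           0.           1.        ]] [ 2.3643024   0.61429729 -0.22927308] [-0.50051394 -0.1311949   1.32162058]
tube_mid [([368.1, 145.9, 23.7, 65.2], 0.75)]
block_mid [([323.6, 139.2, 23.3, 40.7], 0.95), ([309.1, 106.1, 20.9, 41.8], 0.94), ([354.1, 130.6, 14.3, 35.4], 0.61), ([286.4, 131.6, 14.9, 32.5], 0.52)]
cradle [([256.6, 245.
[... 195 characters left out ...]
ok [([433.8, 179.3, 63.7, 59.4], 0.67)]
top [[454.54502321   0.         310.47766634]
 [  0.         454.54502321 200.23350482]
 [  0.           0.           1.        ]] [ 2.20232704 -2.19603167  0.05728758] [0.01782699 0.54623425 1.02644817]
tube_mid [([208.9, 175.3, 38.2, 31.6], 0.81)]
block_mid [([221.3, 289.4, 21.4, 25.9], 0.82), ([211.8, 239.6, 33.5, 22.8], 0.78), ([165.6, 285.8, 28.9, 29.3], 0.63), ([177.2, 209.1, 23.3, 24.0], 0.62)]
cradle [([373.2, 225.4, 152.4, 64.7], 0.64)]
mouth [([374.6, 226.4, 155.9, 64.8], 0.88)]
bottle [([299.6, 115.8, 25.4, 32.7], 0.81)]
spindle [([208.1, 173.4, 38.8, 30.5], 0.67), ([444.7, 127.5, 56.4, 56.7], 0.63)]
book [([199.4, 103.4, 76.3, 57.8], 0.69)]
```

```bash
python3 - <<'E'
import cv2,numpy as np
a=cv2.imread("pics/scene0.png");b=cv2.imread("pics/top0.png")
a=cv2.resize(a[80:330,190:480],None,fx=2,fy=2)[:, :580]
cv2.imwrite("pics/a.png",a)
cv2.imwrite("pics/b.png",cv2.resize(b[70:330,130:510],None,fx=2.1,fy=2.1,interpolation=cv2.INTER_CUBIC))
E
```

```text
(no output)
```

View pics/a.png

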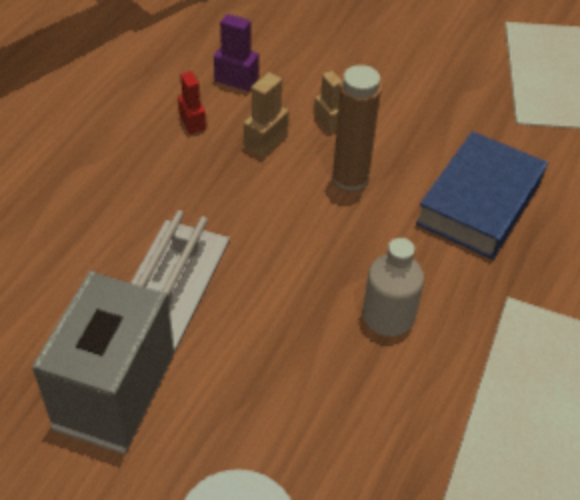

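View pics/b.png

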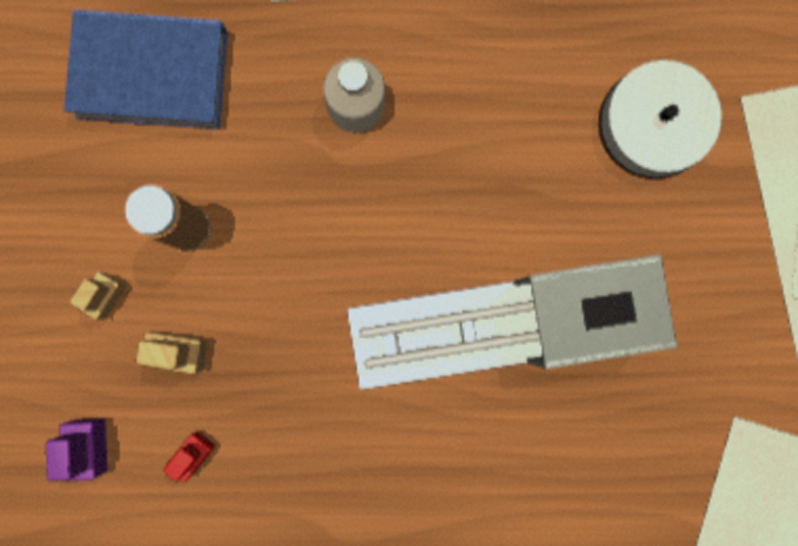

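The viewed pictures show these lookalikes for the block, in full top-view pixels:
- large tan block at (211,238)
- small tan block at (176,211)
- purple block at (166,285)
- red block at (221,288)

The large tan one fits the description. The tube stands at (208,172), and the cradle runs from (302,236) to the housing at (417,218).

```bash
cat > h.py <<'E'
import numpy as np,cv2
from scipy.spatial.transform import Rotation as R
from scipy.optimize import least_squares
def ray(p,uv):
    K=p["camera_matrix"];Rm=cv2.Rodrigues(np.array(p["rvec"],float))[0];t=np.array(p["tvec"],float).ravel()
    return -Rm.T@t, Rm.T@np.linalg.inv(K)@np.array([*uv,1.])
def onz(p,uv,z):
    c,d=ray(p,uv);return c+d*(z-c[2])/d[2]
def proj(p,X):
    return cv2.projectPoints(np.array(X,float).reshape(-1,1,3),np.array(p["rvec"],float),np.array(p["tvec"],float),p["camera_matrix"],None)[0][:,0]
E
python3 - <<'E'
from h import *
from station import ctrl
top=ctrl.get_image("top");sc=ctrl.get_image("scene")
T=lambda u,v:(u/2.1+130-.25,v/2.1+70-.25); S=lambda u,v:(u/2+190,v/2+80)
for n,uv,z in[("railA",(362,332),.045),("railB",(369,364),.045),("hA",(530,276),.122),("hB",(543,367),.122),("hA2",(660,257),.122),("hB2",(676,347),.122),("tubecap",(152,210),.18),("handle",(157,352),.11),("small",(91,297),.09)]:
    print(n,onz(top,T(*uv),z).round(4))
for n,uv,z in[("tubecap",(362,76),.18),("tubefoot",(352,178),0),("handletop",(267,82),.11),("bodybottomfront",(263,157),0)]:
    print("sc",n,onz(sc,S(*uv),z).round(4))
# cradle fit
pts=[(-.17,.016,.045),(-.17,-.016,.045),(0,.046,.122),(0,-.046,.122),(.13,.046,.122),(.13,-.046,.122)]
uv=np.array([T(*q) for q in[(362,332),(369,364),(530,276),(543,367),(660,257),(676,347)]])
def w(a,P): return np.array(P)@R.from_euler("z",a[2]).as_matrix().T+[a[0],a[1],0]
for y0 in(-1.5,1.5):
    r=least_squares(lambda a:(proj(top,w(a,pts))-uv).ravel(),[.5,0,y0]);print(r.x,r.cost,np.degrees(r.x[2]),r.fun.round(1))
a=top["image"];b=sc["image"]
c=cv2.resize(a[215:265,185:240],None,fx=8,fy=8,interpolation=cv2.INTER_CUBIC)
d=cv2.resize(b[110:165,295:350],None,fx=7,fy=7,interpolation=cv2.INTER_CUBIC)
o=np.zeros((400,800,3),np.uint8);o[:400,:440]=c;o[:385,440:800]=d[:,:360];cv2.imwrite("pics/c.png",o)
E
```

```text
railA [0.4835 0.0378 0.045 ]
railB [0.45   0.0303 0.045 ]
hA [ 0.5395 -0.1269  0.122 ]
hB [ 0.451  -0.1391  0.122 ]
hA2 [ 0.5584 -0.2541  0.122 ]
hB2 [ 0.4708 -0.2687  0.122 ]
tubecap [0.5963 0.2286 0.18  ]
handle [0.4642 0.2382 0.11  ]
small [0.5185 0.3099 0.09  ]
sc tubecap [0.5962 0.2277 0.18  ]
sc tubefoot [0.598  0.2287 0.    ]
sc handletop [0.4617 0.2339 0.11  ]
sc bodybottomfront [ 0.4723  0.205  -0.    ]
[ 0.49434702 -0.13324993 -1.41057508] 2.1911280370382022 -80.81999899259819 [ 0.3  0.2 -0.8 -0.7 -0.5 -0.2  0.7  1.   0.1 -1.   0.1  0.5]
[ 0.49434702 -0.13324993 -1.41057508] 2.191128037038293 -80.81999884294581 [ 0.3  0.2 -0.8 -0.7 -0.5 -0.2  0.7  1.   0.1 -1.   0.1  0.5]
```

View pics/c.png

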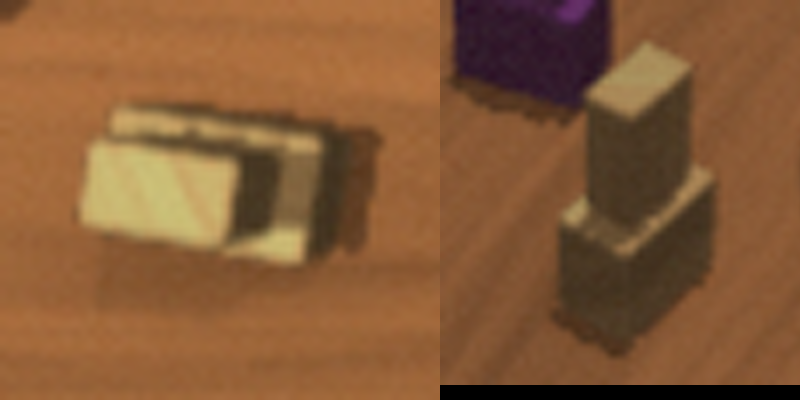

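The crop shows the large tan block with its handle top at about (205,239) in the top view, and its long axis roughly along the image columns. I'll fit its pose and plan the grasps.

```bash
python3 - <<'E'
from h import *
from station import ctrl
top=ctrl.get_image("top");sc=ctrl.get_image("scene")
T=lambda u,v:(u/8+185-.44,v/8+215-.44);S=lambda u,v:((u-440)/7+295-.43,v/7+110-.43)
w=lambda a,P:np.array(P)@R.from_euler("z",a[2]).as_matrix().T+[a[0],a[1],0]
# image right=-y world, image up=+x world ; block local x along -y
A=[(-.02,.012,.11),(.02,.012,.11),(.02,-.012,.11),(-.02,-.012,.11),(-.03,.018,.05),(.03,.018,.05),(.03,-.018,.05)]
ua=np.array([T(*q) for q in[(92,140),(242,155),(228,250),(80,225),(115,107),(325,130),(305,262)]])
B=[(-.02,-.012,.11),(-.02,.012,.11),(.02,.012,.11),(.02,-.012,.11)]
ub=np.array([S(*q) for q in[(650,42),(692,68),(633,120),(587,92)]])
f=lambda a:np.r_[(proj(top,w(a,A))-ua).ravel(),(proj(sc,w(a,B))-ub).ravel()]
r=least_squares(f,[.46,.235,-1.57]);print(r.x,np.degrees(r.x[2]),r.fun.round(1))
o=ctrl.get_obs();M=R.from_rotvec(o["tool_rot"]).as_matrix();print(M.round(3),o["t"])
E
```

```text
[ 0.46134333  0.23730752 -1.70029731] -97.41985988469892 [ 0.1 -0.4  0.6  0.3  0.7  0.  -0.1  0.6 -0.1 -0.1  0.7  0.6  0.9  0.4
  0.2 -1.   1.5 -1.3  1.1 -0.7  0.3 -0.3]
[[-0.972  0.237  0.   ]
 [ 0.237  0.972  0.   ]
 [ 0.     0.    -1.   ]] 1.0
```

```bash
python3 -m jog '[1,0,0,0,0,0,9.6, 1,0,0,0,0,0,9.6, 1,0,0,0,0,0,9.6, 1,0,0,0,0,0,9.6, 1,0,0,0,0,0,9.6, 1,0,0,0,0,0,9.6, 1,0,0,0,0,0,9.6, 1,-0.051,0.031,0,0,0,0, 1,-0.051,0.031,0,0,0,0, 1,-0.051,0.031,0,0,0,0]' 60
python3 -m jog '[1,-0.051,0.031,0,0,0,0, 1,-0.051,0.031,0,0,0,0, 1,-0.051,0.031,0,0,0,0, 1,-0.051,0.031,0,0,0,0, 1,-0.051,0.031,0,0,0,0, 1,-0.051,0.031,0,0,0,0, 1,-0.051,0.031,0,0,0,0, 1,-0.051,0.031,0,0,0,0, 1,-0.051,0.031,0,0,0,0,1,0,0,0,0,10,0]'
cat >> h.py <<'E'
def state():
    from station import ctrl
    o=ctrl.get_obs();return o,R.from_rotvec(o["tool_rot"])
C=np.array([.4943,-.1332,0]);CY=-1.4106
CX=np.array([np.cos(CY),np.sin(CY),0]);CYv=np.array([-CX[1],CX[0],0])
def todo(pos,theta):
    "theta: tilt of tool z towards -CX; jaw along CYv; prints shift (tool axes) and turn"
    o,r=state();z=np.sin(theta)*-CX+np.cos(theta)*np.array([0,0,-1.]);y=CYv
    T=np.c_[np.cross(y,z),y,z]
    print("t",round(o["t"],2),"q",o["q"].round(2),"pos",o["tool_pos"].round(4),"F",o["contact_force"].round(1),"open",round(o["opening"],4))
    print(" shift now",r.inv().apply(np.array(pos)-o["tool_pos"]).round(4)," shift in target axes",(T.T@(np.array(pos)-o["tool_pos"])).round(4)," turn",np.degrees((r.inv()*R.from_matrix(T)).as_rotvec()).round(1))
E
python3 -c "
from h import *
todo((.610,.146,.178),np.radians(55))"
```

```text
t: 2.25
tool_pos: [0.2647, 0.4696, 0.2314]
tool_rot: [2.037, 2.392, 0.001]
contact_force: [0.8, 0.0, 0.4]
opening: 0.0854
t: 3.5
tool_pos: [0.6138, 0.0609, 0.2315]
tool_rot: [-1.948, -2.284, -0.175]
contact_force: [0.7, 0.4, -0.7]
opening: 0.0855
t 3.5 q [-0.1   0.05  1.63  0.17  1.51 -0.27] pos [0.6138 0.0609 0.2315] F [ 0.7  0.4 -0.7] open 0.0855
 shift now [0.0738 0.0097 0.0677]  shift in target axes [0.0047 0.0099 0.1   ]  turn [ 0.1 44.8 -0.1]
```

```bash
python3 -m jog '[1,0,0,0,0,9.2,0, 1,0,0,0,0,9.2,0, 1,0,0,0,0,9.2,0, 1,0,0,0,0,9.2,0, 1,0,0,0,0,9.2,0, 1,0,0,0,0,9,0]'
python3 -c "
from h import *
todo((.608,.158,.143),np.radians(65));todo((.594,.248,.101),np.radians(65))"
```

```text
t: 4.25
tool_pos: [0.6125, 0.0612, 0.2317]
tool_rot: [-1.376, -1.614, -0.882]
contact_force: [1.3, 1.1, -0.4]
opening: 0.0854
t 4.25 q [-0.39  0.32  1.6   0.95  1.88 -0.57] pos [0.6125 0.0612 0.2317] F [ 1.3  1.1 -0.4] open 0.0854
 shift now [-0.0403  0.0107  0.1246]  shift in target axes [-0.0397  0.011   0.1247]  turn [ 0.1 -0.2  0. ]
t 4.25 q [-0.39  0.32  1.6   0.95  1.88 -0.57] pos [0.6125 0.0612 0.2317] F [ 1.3  1.1 -0.4] open 0.0854
 shift now [-0.0403  0.011   0.2249]  shift in target axes [-0.0393  0.0115  0.225 ]  turn [ 0.1 -0.2  0. ]
```

Approach to within 60 mm of the grasp, then check with the wrist camera.

```bash
python3 -m jog '[1,-0.02,0.0055,0.04,0,0,0, 1,-0.02,0.0055,0.04,0,0,0, 1,0,0,0.045,0,0,0, 1,0,0,0.04,0,0,0, 1,0,0,0,0,0,0]'
python3 - <<'E'
from h import *
from station import ctrl
todo((.594,.248,.101),np.radians(65))
p=ctrl.get_image("wrist");cv2.imwrite("pics/w1.png",p["image"]);print(np.array(p["mount"]).round(3))
E
```

```text
t: 4.88
tool_pos: [0.5998, 0.1968, 0.1233]
tool_rot: [-1.376, -1.616, -0.873]
contact_force: [-0.3, -0.6, -0.2]
opening: 0.0855
t 4.88 q [-0.2   0.39  1.71  1.01  1.63 -0.63] pos [0.5998 0.1968 0.1233] F [-0.3 -0.6 -0.2] open 0.0855
 shift now [0.0015 0.0027 0.0561]  shift in target axes [0.0015 0.0025 0.0561]  turn [-0.2 -0.  -0.2]
[[-0.    -0.959 -0.283  0.072]
 [ 1.    -0.    -0.     0.   ]
 [ 0.    -0.283  0.959 -0.142]
 [ 0.     0.     0.     1.   ]]
```

View pics/w1.png

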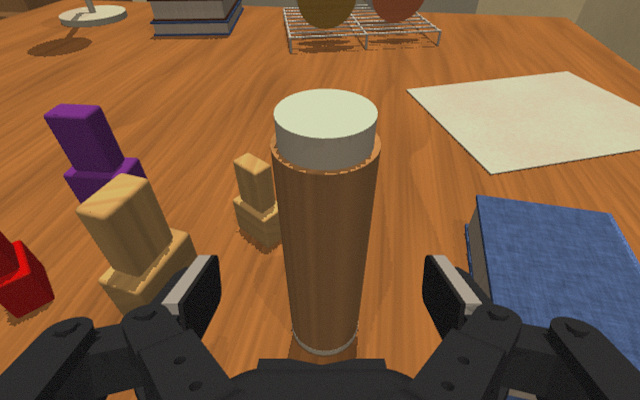

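The tube is centred between the fingers, with its axis near column 324 and the pads at 200 and 450. The large tan block at (130,240) is plain beside the smaller one at (257,200).

```bash
python3 -m jog '[1,0,0.001,0.028,0,0,0, 1,0,0.001,0.028,0,0,0, 1,0,0,0,0,0,0, 0,0,0,0,0,0,0, 0,0,0,0,0,0,0, 0,0,0,0,0,0,0, 0,0,0,0,0,0,0, 0,0,0,0,0,0,0]' 60
python3 -c "
from h import *
todo((.594,.248,.101),np.radians(65))"
```

```text
t: 5.92
tool_pos: [0.5964, 0.2447, 0.1029]
tool_rot: [-1.377, -1.617, -0.88]
contact_force: [-1.6, -2.9, 6.5]
opening: 0.0484
t 5.92 q [-0.13  0.41  1.73  1.06  1.56 -0.63] pos [0.5964 0.2447 0.1029] F [-1.6 -2.9  6.5] open 0.0484
 shift now [-0.0002 -0.0019  0.0041]  shift in target axes [-0.0002 -0.0019  0.0041]  turn [ 0.1 -0.   0. ]
```

```bash
python3 -m jog '[0,0.02,0,-0.009,0,0,0, 0,0.03,0,-0.014,0,0,0, 0,0.036,0,-0.016,0,0,0, 0,0.036,0,-0.016,0,0,0, 0,-0.018,-0.0264,-0.038,0,0,0, 0,-0.018,-0.0264,-0.038,0,0,0, 0,-0.018,-0.0264,-0.038,0,0,0, 0,-0.018,-0.0264,-0.038,0,0,0, 0,-0.018,-0.0264,-0.038,0,0,0, 0,-0.018,-0.0264,-0.038,0,0,0]'
python3 -m jog '[0,0,0,0,0,-6,0, 0,0,0,0,0,-10,0, 0,0,0,0,0,-10,0, 0,0,0,0,0,-10,0, 0,0,0,0,0,-10,0, 0,0,0,0,0,-10,0, 0,0,0,0,0,-10,0, 0,0,0,0,0,-10,0, 0,0,0,0,0,-8,0, 0,0,0,0,0,-6,0]'
python3 - <<'E'
from h import *
from station import ctrl
todo(C-.105*CX+[0,0,.0547],np.radians(-25))
p=ctrl.get_image("scene");cv2.imwrite("pics/s1.png",cv2.resize(p["image"][60:330,150:470],None,fx=2,fy=2))
E
```

```text
t: 7.18
tool_pos: [0.4785, -0.0287, 0.2341]
tool_rot: [-1.38, -1.618, -0.877]
contact_force: [1.0, -0.1, -3.9]
opening: 0.0481
t: 8.43
tool_pos: [0.4785, -0.0262, 0.2341]
tool_rot: [1.803, 2.116, -0.399]
contact_force: [-0.7, -0.4, -3.7]
opening: 0.0478
t 8.43 q [ 0.04 -0.32  1.99 -0.44  1.43 -0.07] pos [ 0.4785 -0.0262  0.2341] F [-0.7 -0.4 -3.7] open 0.0478
 shift now [ 0.0732 -0.0018  0.1638]  shift in target axes [ 0.0729 -0.0015  0.1639]  turn [ 0.1  0.1 -0.1]
```

View pics/s1.png

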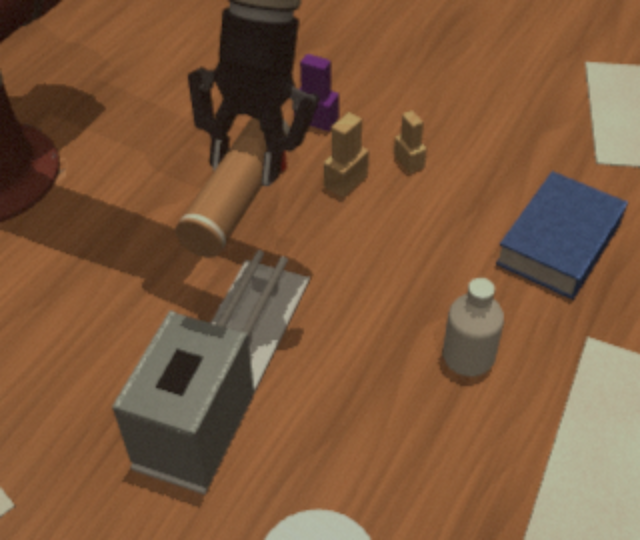

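The tube is held roughly level with its foot toward the housing. The foot disc is centred at about (252,175) in full pixels. I'll check its pitch against the prediction.

```bash
python3 - <<'E'
from h import *
from station import ctrl
o,r=state();a=np.array([.906,0,-.423]);f=np.array([-.1002,0,.0285])
u=R.from_rotvec([0,0,0]);th=np.linspace(0,6.283,60);ex=np.array([0,1,0]);ey=np.cross(a,ex)
ring=lambda s,ra:np.array([r.apply(f+s*a+ra*(np.cos(t)*ex+np.sin(t)*ey))+o["tool_pos"] for t in th])
ax=r.apply(a);print("axis",ax.round(3),"foot",(r.apply(f)+o["tool_pos"]).round(4))
ims=[]
for n in("scene","top"):
    p=ctrl.get_image(n);im=p["image"].copy();k=4
    c=proj(p,[r.apply(f)+o["tool_pos"]])[0].astype(int);x0,y0=c[0]-50,c[1]-45
    im=cv2.resize(im[y0:y0+90,x0:x0+100],None,fx=k,fy=k,interpolation=cv2.INTER_CUBIC)
    for s,ra,col in((0,.025,(0,255,0)),(.165,.025,(255,0,0)),(.18,.022,(0,0,255))):
        q=((proj(p,ring(s,ra))-[x0,y0]+.5)*k-.5).round().astype(int);cv2.polylines(im,[q],True,col,1)
    ims.append(im)
cv2.imwrite("pics/s2.png",np.hstack(ims))
E
```

```text
axis [-0.161  0.987 -0.002] foot [ 0.4944 -0.1266  0.2493]
```

View pics/s2.png

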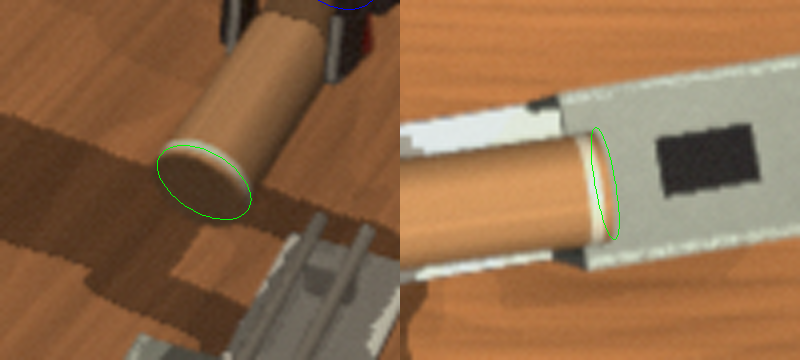

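```bash
python3 -m jog '[0,0.017,-0.0005,0.036,0,0,0, 0,0.017,-0.0005,0.036,0,0,0, 0,0.017,-0.0005,0.036,0,0,0, 0,0.012,0,0.026,0,0,0, 0,0.006,0,0.014,0,0,0, 0,0,0,0,0,0,0]'
python3 -m jog '[0,0.002,0,0.004,0,0,0, 0,0.001,0,0.002,0,0,0, 0,0,0,0,0,0,0]'
python3 -c "
from h import *
todo(C-.108*CX+[0,0,.0547],np.radians(-25))"
```

```text
t: 9.32
tool_pos: [0.4773, -0.0282, 0.0701]
tool_rot: [1.807, 2.117, -0.401]
contact_force: [-0.8, 0.1, -3.3]
opening: 0.0478
t: 9.7
tool_pos: [0.478, -0.0274, 0.0644]
tool_rot: [1.804, 2.117, -0.399]
contact_force: [-0.6, -0.2, -2.3]
opening: 0.0483
t 9.7 q [ 0.03 -0.12  2.13 -0.48  1.13  0.08] pos [ 0.478  -0.0274  0.0644] F [-0.6 -0.2 -2.3] open 0.0483
 shift now [ 0.005  -0.0008  0.0084]  shift in target axes [ 0.005  -0.0008  0.0084]  turn [ 0.   0.  -0.1]
```

```bash
python3 -m jog '[0,0.001,0,0.003,0,0,0, 0,0.001,0,0.002,0,0,0, 0,0,0,0,0,0,0]'
python3 -m jog '[0,0.001,0,0.002,0,0,0, 0,0.0005,0,0.001,0,0,0, 0,0,0,0,0,0,0]'
python3 -c "
from h import *
todo(C-.108*CX+[0,0,.0547],np.radians(-25))"
```

```text
t: 10.07
tool_pos: [0.4785, -0.028, 0.0608]
tool_rot: [1.803, 2.116, -0.402]
contact_force: [-5.9, 1.0, 9.5]
opening: 0.0483
t: 10.45
tool_pos: [0.4787, -0.0281, 0.0607]
tool_rot: [1.804, 2.114, -0.406]
contact_force: [-18.1, 7.4, 30.7]
opening: 0.0484
t 10.45 q [ 0.03 -0.11  2.12 -0.49  1.12  0.09] pos [ 0.4787 -0.0281  0.0607] F [-18.1   7.4  30.7] open 0.0484
 shift now [ 0.0042 -0.0013  0.0047]  shift in target axes [ 0.0042 -0.0013  0.0047]  turn [-0.1  0.2 -0.1]
```

```bash
python3 -m jog '[0,-0.001,0,-0.003,0,0,0, 0,0,-0.003,0,0,0,0, 0,0,0,0,0,0,0]'
python3 - <<'E'
from h import *
from station import ctrl
todo(C-.108*CX+[0,0,.0547],np.radians(-25))
ims=[]
for n,(x,y) in(("scene",(215,170)),("top",(290,170))):
    p=ctrl.get_image(n);im=p["image"]
    ims.append(cv2.resize(im[y:y+100,x:x+130],None,fx=3,fy=3,interpolation=cv2.INTER_CUBIC))
cv2.imwrite("pics/s3.png",np.hstack(ims))
E
```

```text
t: 10.82
tool_pos: [0.4769, -0.0279, 0.0605]
tool_rot: [1.801, 2.115, -0.396]
contact_force: [0.5, 0.8, 7.2]
opening: 0.0481
t 10.82 q [ 0.03 -0.12  2.13 -0.49  1.11  0.09] pos [ 0.4769 -0.0279  0.0605] F [0.5 0.8 7.2] open 0.0481
 shift now [0.0036 0.0004 0.0047]  shift in target axes [0.0036 0.0004 0.0047]  turn [ 0.3  0.1 -0.1]
```

View pics/s3.png

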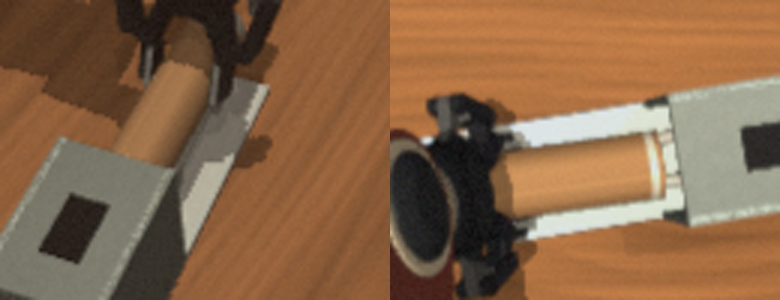

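```bash
python3 -m jog '[0.62,0,0,0,0,0,0, 0.65,0,0,0,0,0,0, 0.7,0,0,0,0,0,0, 0.8,0,0,0,0,0,0, 1,0,0,0,0,0,0, 1,0,0,0,0,0,0, 1,0,0,0,0,0,0]'
python3 -m jog '[1,0,0,-0.02,0,0,0, 1,0,0,-0.04,0,0,0, 1,0,0,-0.05,0,0,0, 1,0,0,-0.05,0,0,0]'
python3 - <<'E'
from h import *
from station import ctrl
todo((.4613,.2373,.2),0)
p=ctrl.get_image("scene");q=ctrl.get_image("top")
o=np.hstack([cv2.resize(p["image"][170:280,205:325],None,fx=3.2,fy=3.2,interpolation=cv2.INTER_CUBIC),cv2.resize(q["image"][170:280,280:410],None,fx=3.2,fy=3.2,interpolation=cv2.INTER_CUBIC)])
cv2.imwrite("pics/s4.png",o)
E
```

```text
t: 11.8
tool_pos: [0.4747, -0.0278, 0.0584]
tool_rot: [1.805, 2.117, -0.4]
contact_force: [-0.2, -0.4, -0.2]
opening: 0.0852
t: 12.3
tool_pos: [0.4636, 0.0395, 0.2046]
tool_rot: [1.805, 2.117, -0.4]
contact_force: [0.8, 0.8, -1.1]
opening: 0.0857
t 12.3 q [ 0.18 -0.29  2.02 -0.44  1.44  0.08] pos [0.4636 0.0395 0.2046] F [ 0.8  0.8 -1.1] open 0.0857
 shift now [ 0.1793  0.0291 -0.0785]  shift in target axes [0.1957 0.0293 0.0046]  turn [-0.  25.  -0.1]
```

View pics/s4.png

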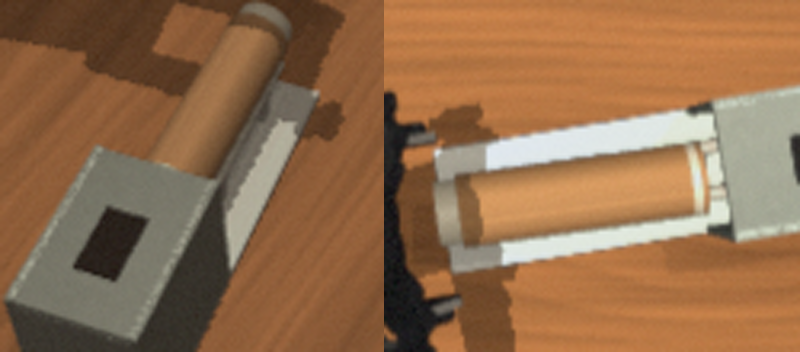

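The tube lies flat on the rails, with its foot just short of the mouth and its cap outward. Next is the block.

```bash
python3 -m jog '[1,0,0,0,0,8.4,0, 1,0,0,0,0,8.3,0, 1,0,0,0,0,8.3,0, 1,0.049,0.0073,0,0,0,0, 1,0.049,0.0073,0,0,0,0, 1,0.049,0.0073,0,0,0,0, 1,0.049,0.0073,0,0,0,0, 1,0,0,0,0,0,8.3, 1,0,0,0,0,0,8.3, 1,0,0,0,0,0,0]'
python3 - <<'E'
from h import *
from station import ctrl
T=lambda u,v:((u-384)/3.2+280-.35,v/3.2+170-.35)
q=ctrl.get_image("top")
for n,uv,z in(("foot",(708,180),.095),("cap",(436,213),.092),("cap70",(436,213),.07)):
    P=onz(q,T(*uv),z);print(n,P.round(4),"cradle x",round((P-C)@CX,4),"y",round((P-C)@CYv,4))
todo((.4613,.2373,.059),0)
o,r=state()
p=ctrl.get_image("wrist");im=p["image"].copy();M=np.array(p["mount"]);K=p["camera_matrix"]
W=np.eye(4);W[:3,:3]=r.as_matrix();W[:3,3]=o["tool_pos"];E=np.linalg.inv(W@M)
y=-1.7003
B=np.array([(sx*.02,sy*.012,.11) for sx,sy in((1,1),(1,-1),(-1,-1),(-1,1))]+[(sx*.03,sy*.018,.05) for sx,sy in((1,1),(1,-1),(-1,-1),(-1,1))])@R.from_euler("z",y).as_matrix().T+[.4613,.2373,0]
uv=cv2.projectPoints(B,cv2.Rodrigues(E[:3,:3])[0],E[:3,3],K,None)[0][:,0]
for i in(0,4):cv2.polylines(im,[uv[i:i+4].round().astype(int)],True,(0,255,0),1)
np.savez("wr.npz",E=E,K=K)
cv2.imwrite("pics/w2.png",im)
E
```

```text
t: 13.65
tool_pos: [0.4614, 0.2369, 0.2024]
tool_rot: [-2.36, -2.074, 0.002]
contact_force: [0.1, 0.5, -0.2]
opening: 0.0851
foot [ 0.4887 -0.1285  0.095 ] cradle x -0.0056 y -0.0048
cap [0.4665 0.0502 0.092 ] cradle x -0.1855 y 0.0018
cap70 [0.4658 0.0508 0.07  ] cradle x -0.1862 y 0.0012
t 13.7 q [ 0.33 -0.18  1.89 -0.    1.44  0.46] pos [0.4615 0.2368 0.2026] F [-0.1 -0.1  0.2] open 0.0852
 shift now [ 0.0006 -0.0002  0.1436]  shift in target axes [ 5.000e-04 -1.000e-04  1.436e-01]  turn [ -0.1   0.  -16.5]
```

View pics/w2.png

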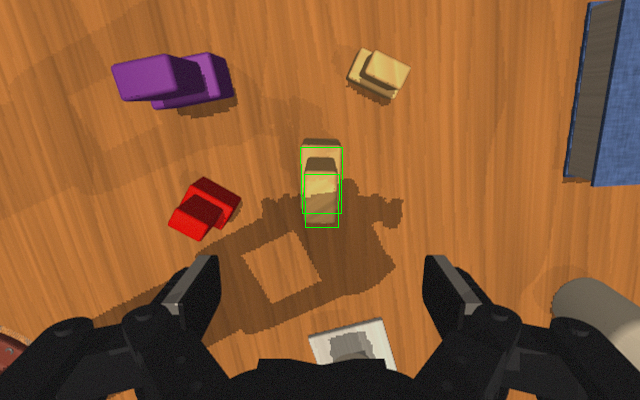

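The block fit lies right on the picture: handle top at (322,200), and the smaller tan, red and purple blocks are clear of it. Descend with a narrower opening.

```bash
python3 -m jog '[0.65,0,0,0.03,0,0,0, 0.65,0,0,0.05,0,0,0, 0.65,0,0,0.045,0,0,0, 0.65,0,0,0.018,0,0,0, 0.65,0,0,0,0,0,0, 0,0,0,0,0,0,0, 0,0,0,0,0,0,0, 0,0,0,0,0,0,0, 0,0,0,0,0,0,0, 0,0,0,0,0,0,0]' 60
python3 -c "
from h import *
todo((.4613,.2373,.059),0)"
```

```text
t: 15.0
tool_pos: [0.4634, 0.2377, 0.0625]
tool_rot: [2.36, 2.071, 0.006]
contact_force: [-0.8, 0.7, 5.1]
opening: 0.0235
t 15.0 q [ 0.33 -0.03  1.99  0.    1.17  0.46] pos [0.4634 0.2377 0.0625] F [-0.8  0.7  5.1] open 0.0235
 shift now [-0.0007 -0.002   0.0035]  shift in target axes [-0.0001 -0.0021  0.0035]  turn [  0.2  -0.1 -16.6]
```

```bash
python3 -m jog '[0,0,0,-0.02,0,0,0, 0,0,0,-0.04,0,0,0, 0,0,0,-0.04,0,0,0, 0,0,0,-0.03,0,0,-8.3, 0,0,0,0,0,0,-8.3, 0,0,0,0,0,0,0]'
python3 -c "
from h import *
todo(C-.245*CX+[0,0,.1185],0)"
```

```text
t: 15.75
tool_pos: [0.4615, 0.237, 0.1903]
tool_rot: [-2.04, -2.389, 0.0]
contact_force: [0.8, -0.1, -1.8]
opening: 0.0232
t 15.75 q [ 0.33 -0.18  1.9  -0.    1.42  0.17] pos [0.4615 0.237  0.1903] F [ 0.8 -0.1 -1.8] open 0.0232
 shift now [-0.1258 -0.0263  0.0718]  shift in target axes [-0.1257 -0.0267  0.0718]  turn [-0.   0.  -0.2]
```

```bash
python3 -m jog '[0,-0.042,-0.009,0,0,0,0, 0,-0.042,-0.009,0,0,0,0, 0,-0.042,-0.0085,0,0,0,0, 0,0,0,0.035,0,0,0, 0,0,0,0.025,0,0,0, 0,0,0,0.012,0,0,0, 0,0,0,0,0,0,0]'
python3 - <<'E'
from h import *
from station import ctrl
todo(C-.245*CX+[0,0,.1185],0)
p=ctrl.get_image("scene");q=ctrl.get_image("top")
o=np.hstack([cv2.resize(p["image"][110:240,215:340],None,fx=3,fy=3,interpolation=cv2.INTER_CUBIC),cv2.resize(q["image"][170:300,240:380],None,fx=3,fy=3,interpolation=cv2.INTER_CUBIC)])
cv2.imwrite("pics/s5.png",o)
E
```

```text
t: 16.62
tool_pos: [0.4546, 0.1085, 0.1171]
tool_rot: [-2.038, -2.389, 0.003]
contact_force: [-0.7, -0.0, -1.3]
opening: 0.0233
t 16.62 q [ 0.07 -0.24  2.08 -0.    1.3  -0.08] pos [0.4546 0.1085 0.1171] F [-0.7 -0.  -1.3] open 0.0233
 shift now [ 0.0001  0.0006 -0.0014]  shift in target axes [ 0.0001  0.0006 -0.0014]  turn [-0.2 -0.  -0.1]
```

View pics/s5.png

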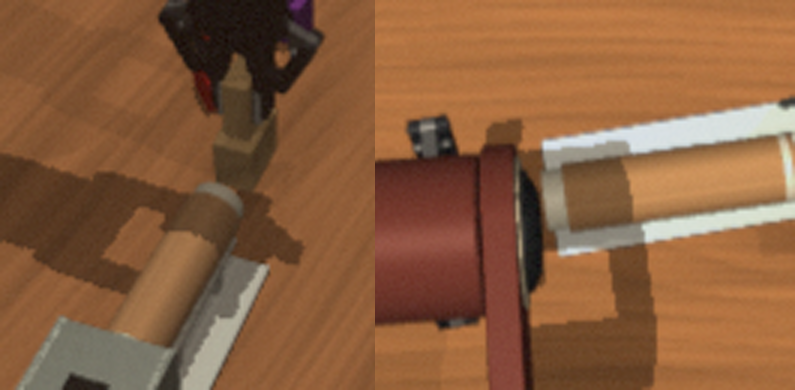

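Block is upright in the gripper about 30 mm behind the cap and in line with it. Push in small steps, each gated on force.

```bash
cat > gate.py <<'E'
from h import *
import sys
o,r=state();p=(o["tool_pos"]-C);f=-(o["contact_force"]@CX)
print("t %.2f cx %.4f cy %.4f z %.4f push %.1f F %s"%(o["t"],p@CX,p@CYv,p[2],f,o["contact_force"].round(1)))
sys.exit(abs(f)>float(sys.argv[1]))
E
python3 -m jog '[0,-0.012,0,0,0,0,0, 0,-0.01,0,0,0,0,0, 0,-0.004,0,0,0,0,0, 0,-0.002,0,0,0,0,0,0,-0.002,0,0,0,0,0]' >/dev/null; python3 gate.py 7 &&
python3 -m jog '[0,-0.004,0,0,0,0,0, 0,-0.004,0,0,0,0,0, 0,-0.004,0,0,0,0,0, 0,-0.004,0,0,0,0,0, 0,-0.004,0,0,0,0,0]' >/dev/null && python3 gate.py 8 &&
python3 -m jog '[0,-0.004,0,0,0,0,0, 0,-0.004,0,0,0,0,0, 0,-0.004,0,0,0,0,0, 0,-0.004,0,0,0,0,0, 0,-0.004,0,0,0,0,0]' >/dev/null && python3 gate.py 8
```

```text
t 17.35 cx -0.2147 cy 0.0002 z 0.1184 push 1.3 F [-0.9  1.1 -0.8]False
```

```bash
sed -i 's/sys.exit(\(.*\))$/sys.exit(int(\1))/' gate.py
python3 -m jog '[0,-0.004,0,0,0,0,0, 0,-0.004,0,0,0,0,0, 0,-0.004,0,0,0,0,0, 0,-0.004,0,0,0,0,0, 0,-0.004,0,0,0,0,0]' >/dev/null && python3 gate.py 8 &&
python3 -m jog '[0,-0.004,0,0,0,0,0, 0,-0.004,0,0,0,0,0, 0,-0.004,0,0,0,0,0, 0,-0.004,0,0,0,0,0, 0,-0.004,0,0,0,0,0]' >/dev/null && python3 gate.py 8
```

```text
t 17.98 cx -0.1945 cy 0.0002 z 0.1183 push 1.7 F [-0.3  1.7 -0.5]
t 18.60 cx -0.1745 cy 0.0002 z 0.1184 push 2.5 F [ 0.2  2.6 -1.4]
```

```bash
python3 -m jog '[0,-0.003,0,0,0,0,0, 0,-0.003,0,0,0,0,0, 0,-0.003,0,0,0,0,0]' >/dev/null && python3 gate.py 8 &&
python3 -m jog '[0,-0.0015,0,0,0,0,0, 0,-0.0015,0,0,0,0,0]' >/dev/null && python3 gate.py 8 &&
python3 -m jog '[0,-0.0015,0,0,0,0,0, 0,-0.0015,0,0,0,0,0]' >/dev/null && python3 gate.py 8 &&
python3 -m jog '[0,-0.0015,0,0,0,0,0, 0,-0.0015,0,0,0,0,0]' >/dev/null && python3 gate.py 8 &&
python3 -m jog '[0,-0.0015,0,0,0,0,0, 0,-0.0015,0,0,0,0,0]' >/dev/null && python3 gate.py 8 &&
python3 -m jog '[0,-0.0015,0,0,0,0,0, 0,-0.0015,0,0,0,0,0]' >/dev/null && python3 gate.py 8 &&
python3 -m jog '[0,-0.0015,0,0,0,0,0, 0,-0.0015,0,0,0,0,0]' >/dev/null && python3 gate.py 8 &&
python3 -m jog '[0,-0.0015,0,0,0,0,0, 0,-0.0015,0,0,0,0,0]' >/dev/null && python3 gate.py 8 &&
python3 -m jog '[0,-0.0015,0,0,0,0,0, 0,-0.0015,0,0,0,0,0]' >/dev/null && python3 gate.py 8
```

```text
t 18.98 cx -0.1656 cy 0.0002 z 0.1184 push 2.5 F [ 0.2  2.6 -0.7]
t 19.23 cx -0.1627 cy 0.0002 z 0.1184 push 2.9 F [ 0.1  2.9 -1.3]
t 19.48 cx -0.1597 cy 0.0002 z 0.1184 push 2.4 F [ 0.8  2.6 -2.1]
t 19.73 cx -0.1567 cy 0.0002 z 0.1184 push 3.5 F [ 0.2  3.6 -1.8]
t 19.98 cx -0.1537 cy 0.0003 z 0.1184 push 2.2 F [-0.6  2.2 -1.7]
t 20.23 cx -0.1507 cy 0.0002 z 0.1184 push 2.2 F [ 0.4  2.3 -1.8]
t 20.48 cx -0.1483 cy 0.0002 z 0.1184 push 7.1 F [-1.2  7.   0.2]
t 20.73 cx -0.1476 cy 0.0003 z 0.1187 push 15.6 F [-2.5 15.4  3.4]
```

Force rose to 16 N and the block stopped. The foot is about 62 mm behind the mouth, which fits a stop at about 54 mm plus 8 mm of travel. Hold briefly, then back off.

```bash
python3 -m jog '[0,-0.0005,0,0,0,0,0, 0,0,0,0,0,0,0, 0,0,0,0,0,0,0]' >/dev/null; python3 gate.py 30
python3 -m jog '[0,0.003,0,0,0,0,0, 0,0.006,0,0,0,0,0, 0,0.025,0,0,0,0,0, 0,0.04,0,0,0,0,0]' >/dev/null; python3 gate.py 30
python3 - <<'E'
from h import *
from station import ctrl
todo((.4613,.2373,.19),0)
p=ctrl.get_image("scene");q=ctrl.get_image("top")
o=np.hstack([cv2.resize(p["image"][110:240,215:340],None,fx=3,fy=3,interpolation=cv2.INTER_CUBIC),cv2.resize(q["image"][170:300,240:380],None,fx=3,fy=3,interpolation=cv2.INTER_CUBIC)])
cv2.imwrite("pics/s6.png",o)
E
```

```text
t 21.10 cx -0.1476 cy 0.0003 z 0.1187 push 15.0 F [-1.9 14.9  3.9]
t 21.60 cx -0.2177 cy 0.0004 z 0.1185 push -0.5 F [ 0.8 -0.3 -1.7]
t 21.6 q [ 0.02 -0.24  2.08 -0.    1.3  -0.14] pos [0.46   0.0818 0.1185] F [ 0.8 -0.3 -1.7] open 0.0234
 shift now [ 0.1533  0.0256 -0.0718]  shift in target axes [ 0.1533  0.0261 -0.0715]  turn [ 0.   0.1 -0.2]
```

View pics/s6.png

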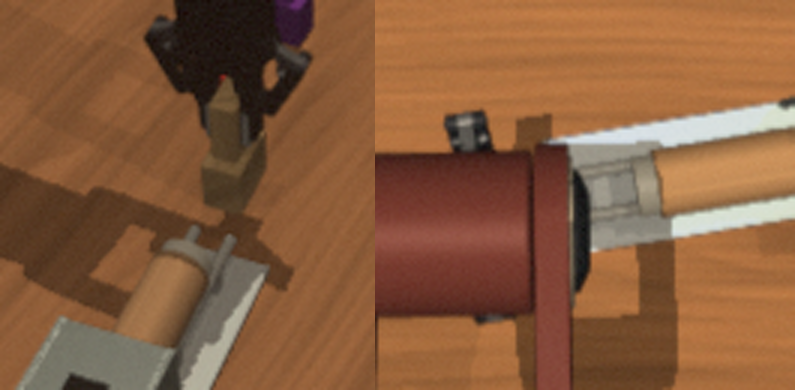

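```bash
python3 -m jog '[0,0.02,0,-0.02,0,0,0, 0,0.045,0.0085,0,0,0,0, 0,0.045,0.0085,0,0,0,0, 0,0.043,0.0085,0,0,0,0, 0,0,0,0.035,0,0,0, 0,0,0,0.025,0,0,0, 0,0,0,0.01,0,0,0, 0,0,0,0.003,0,0,0, 0,0,0,0,0,0,0]'
python3 - <<'E'
from h import *
from station import ctrl
todo((.4613,.2373,.0625),0)
q=ctrl.get_image("top");P=onz(q,((637-375)/3+240-.33,187/3+170-.33),.092);print("cap cx",(P-C)@CX,(P-C)@CYv)
E
```

```text
t: 22.82
tool_pos: [0.4615, 0.2373, 0.0663]
tool_rot: [2.038, 2.39, 0.002]
contact_force: [0.5, -0.1, -1.3]
opening: 0.0236
t 22.82 q [ 0.33 -0.04  1.99 -0.    1.18  0.17] pos [0.4615 0.2373 0.0663] F [ 0.5 -0.1 -1.3] open 0.0236
 shift now [ 0.0001 -0.0002  0.0038]  shift in target axes [ 0.0001 -0.0002  0.0038]  turn [ 0.1  0.  -0.1]
cap cx -0.11940894694794406 0.0002540039275360515
```

```bash
python3 -m jog '[0,0,0,0.002,0,0,0, 0,0,0,0.001,0,0,0, 0,0,0,0,0,0,0]'; python3 -m jog '[0,0,0,0.001,0,0,0, 0,0,0,0,0,0,0]'
```

```text
t: 23.25
tool_pos: [0.4609, 0.2374, 0.0626]
tool_rot: [2.038, 2.391, 0.001]
contact_force: [0.5, 0.1, -1.1]
opening: 0.0234
t: 23.5
tool_pos: [0.4609, 0.2376, 0.0625]
tool_rot: [-2.038, -2.391, 0.0]
contact_force: [-2.5, 0.2, 5.1]
opening: 0.0232
```

On the bench. Release it slowly and lift straight up.

```bash
python3 -m jog '[0.3,0,0,0,0,0,0, 0.35,0,0,0,0,0,0, 0.45,0,0,0,0,0,0, 0.6,0,0,0,0,0,0, 0.65,0,0,0,0,0,0, 0.65,0,0,-0.02,0,0,0, 0.65,0,0,-0.05,0,0,0, 0.65,0,0,-0.055,0,0,0, 0.65,0,0,-0.055,0,0,0]'
python3 -m jog '[0.65,0.05,0,-0.03,0,0,0, 0.65,0.055,0,0,0,0,0, 0.65,0.055,0,0,0,0,0, 0.65,0.05,0,0,0,0,0, 0.65,0,0,0,0,0,0, 0.65,0,0,0,0,0,0]'
python3 - <<'E'
from h import *
from station import ctrl
p=ctrl.get_image("scene");q=ctrl.get_image("top")
for n,i in(("scene",p),("top",q)):
  for t in("bottle","spindle","book"):
    print(n,t,[(np.round(b["box"],1).tolist(),round(b["p"],2)) for b in ctrl.boxes_of(t,i)[:2]])
o=np.hstack([cv2.resize(p["image"][80:330,200:400],None,fx=2,fy=2),cv2.resize(q["image"][80:330,150:350],None,fx=2,fy=2)])
cv2.imwrite("pics/s7.png",o)
E
```

```text
t: 24.62
tool_pos: [0.4604, 0.2373, 0.2429]
tool_rot: [-2.038, -2.391, 0.0]
contact_force: [1.3, -0.0, -0.4]
opening: 0.0553
t: 25.38
tool_pos: [0.4273, 0.4445, 0.271]
tool_rot: [2.037, 2.391, -0.001]
contact_force: [0.6, -0.4, 0.4]
opening: 0.0557
scene bottle [([388.6, 221.4, 30.5, 51.7], 0.77)]
scene spindle [([309.8, 348.1, 58.8, 63.2], 0.76)]
scene book [([432.5, 177.3, 66.7, 63.7], 0.74), ([255.4, 246.0, 93.9, 121.2], 0.27)]
top bottle [([297.2, 116.2, 28.9, 32.9], 0.74)]
top spindle [([444.1, 126.1, 56.2, 56.5], 0.59)]
top book [([197.4, 104.0, 75.1, 60.1], 0.67)]
```

View pics/s7.png

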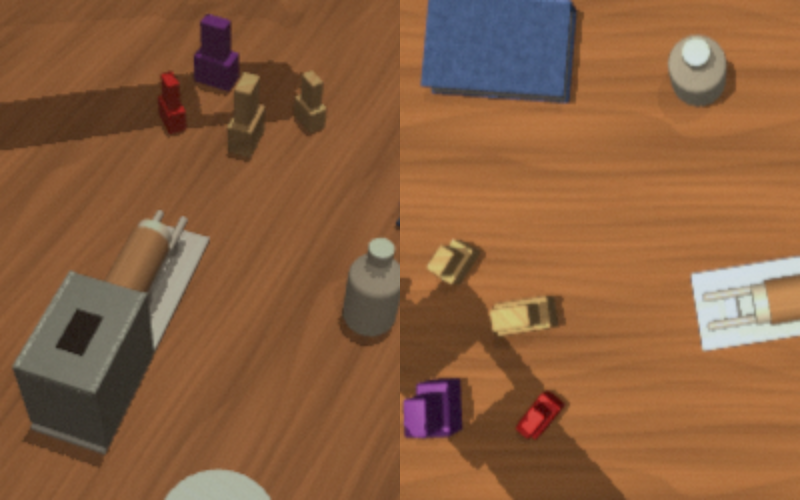

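The block stands upright at (245,115) in the left half, the tube is deep in the housing, and everything else is where it was. Handing in.

```bash
python3 -c "
from station import ctrl
print(ctrl.finish_job())"
```

```text
the job is handed in; nothing more can be done
None
```

The job is done and handed in at about 26 s, well under the 61 s limit.

**What I did:** I laid the tube on the rails with its cap outwards and let go with its foot about 6 mm outside the mouth. I then picked up the larger tan block and pushed the tube in with it. Afterwards I stood the block upright on the bench, within a few millimetres of where it started but turned about 17°.

**Last checks:**
- **Push force:** it ran at 2–3.5 N along the rails, then rose to 15–16 N with the block stopped at the hard end.
- **Tube position:** from the block, the foot is about 62 mm behind the mouth. The top picture puts the cap end at −119 mm, which agrees to about 1 mm. That fits a stop at about 54 mm pressed in its full 8 mm. I could not read the stop's travel directly.
- **Block and bystanders:** the last picture shows the block upright, the robot clear, and the bottle, spindle, book and look-alikes in place. The bottle, spindle and book boxes match the start to 1–3 pixels.

**What disagreed:** when I lowered the tube, it met the rails about 6 mm higher than I had worked out and slightly to one side. That pressed it on with about 36 N in all for a moment. I moved it 3 mm sideways, the force dropped to 7 N, and the tube settled flat when I let go.

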